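# Load the sole-wear tester

### The job

Set up the next wear test. First move the dark sole coupon from the wooden stand to the middle slot of the metal specimen holder, keeping it upright all the way and standing it on edge at the bottom of the slot, about midway along it. Then lower the ring weights one by one over the spindle of the load pan, largest at the bottom, then the middle one, then the smallest, setting everything down rather than dropping it, and leave the dial indicator and the little jar where they are.

Things in the scene. Friction and masses are not known exactly. Their poses are not given: they have to be found in the camera images.
- weight_large: the largest of three: loose ring-shaped steel weight, outer diameter 64 mm, 20 mm thick, with a 20 mm through hole in the middle; lies flat on the table at the start. Origin at the centre of its underside, z up through the hole.
- weight_medium: the middle of three: loose ring-shaped steel weight, outer diameter 50 mm, 20 mm thick, with a 20 mm through hole in the middle; lies flat on the table at the start. Origin at the centre of its underside, z up through the hole.
- weight_small: the smallest of three: loose ring-shaped steel weight, outer diameter 34 mm, 20 mm thick, with a 20 mm through hole in the middle; lies flat on the table at the start. Origin at the centre of its underside, z up through the hole.
- coupon: loose dark sole coupon with grey grooves, a flat plate 12 mm thick (its x) by 60 mm wide (its y) by 70 mm tall (its z). At the start it stands upright on edge in the wooden stand, its lower 20 mm in the slot, the upper 50 mm free to grip across its thickness. Origin at the centre of its lower edge.
- stand: fixed wooden block, 70 mm (x) by 80 mm (y) by 28 mm high, with one slot along its y, 14 mm wide, open at the ends, floor 8 mm above the table. Holds the coupon at the start. Origin at the centre of its underside on the table.
- holder: fixed metal specimen holder, base 104 mm (x) by 90 mm (y) by 8 mm, with four upright dividers along y, 12 mm thick and 80 mm long, rising to 44 mm above the table, that form three equal slots side by side along x, 28 mm apart. Each slot is 16 mm wide, widening over its top 12 mm to 26 mm at the mouth, and open at both ends. Origin at the centre of its underside on the table, below the middle slot.
- slot (a point): centre of the floor of the holder's middle slot, 8 mm above the table; axes as the holder's (x across the slot, y along it). A coupon fully down has its origin at this height.
- pan_top (a point): centre of the upper face of the load pan, a fixed steel dish 84 mm across on a short pillar with a grey round foot 110 mm across; the face is 50 mm above the table. From this point a steel spindle 9 mm in diameter rises 70 mm straight up, tapering over its last 10 mm.
- indicator: bystander: dial indicator with a round white face on a dark square foot, 34 mm square, 23 mm high, loose. Origin at the centre of its underside.
- jar: bystander: little amber glass jar with a white lid, 34 mm in diameter, 40 mm high, loose. Origin at the centre of its underside.
There are look-alikes about, which are no part of the job. Leave any red look-alike of the weight_small alone.

How it is judged:
On the way, in this order (a step that is already met when the one before it is completed fails the run):
1. the coupon stands upright at the bottom of the holder's middle slot (x of coupon in the frame of slot between -0.008 and 0.008 m and y of coupon in the frame of slot between -0.015 and 0.015 m and z of coupon in the frame of slot between -0.006 and 0.006 m and angle between coupon's own z axis and vertical below 0.25 rad and angle between the x axis of coupon and the x axis of holder, either way round below 0.2 rad and linear speed of coupon below 0.03 m/s), for 0.2 s.
2. the largest weight lies flat on the pan, over the spindle (all of step 1 and horizontal distance between weight_large and pan_top below 0.009 m and angle between weight_large's own z axis and vertical below 0.1 rad and linear speed of weight_large below 0.03 m/s and z of weight_large in the frame of pan_top between -0.005 and 0.005 m), for 0.2 s.
3. the middle weight lies flat on the largest (all of step 2 and horizontal distance between weight_medium and pan_top below 0.009 m and angle between weight_medium's own z axis and vertical below 0.1 rad and linear speed of weight_medium below 0.03 m/s and z of weight_medium in the frame of pan_top between 0.015 and 0.025 m), for 0.2 s.
4. the smallest weight lies flat on the middle one (all of step 3 and horizontal distance between weight_small and pan_top below 0.009 m and angle between weight_small's own z axis and vertical below 0.1 rad and linear speed of weight_small below 0.03 m/s and z of weight_small in the frame of pan_top between 0.035 and 0.045 m), for 0.2 s.
At the end, for the whole second after the job is handed in: Coupon upright (0.25 rad) in the middle slot, bottom within 6 mm of its floor, 8 mm across and 15 mm along of its centre, square to 0.2 rad. Weights on the spindle, largest, middle, smallest upwards: within 9 mm of its axis, flat to 0.1 rad, heights 0, 20, 40 mm to 5 mm. At rest, released (all of step 4); the robot touches nothing.
It fails at once if the coupon is tipped over (more than 0.6 rad from upright) (angle between coupon's own z axis and vertical above 0.6 rad).
It fails at once if a weight is dropped down the spindle (faster than 0.6 m/s on it) ((horizontal distance between weight_large and pan_top below 0.012 m and z of weight_large in the frame of pan_top between -0.01 and 0.065 m and linear speed of weight_large above 0.6 m/s) or (horizontal distance between weight_medium and pan_top below 0.012 m and z of weight_medium in the frame of pan_top between -0.01 and 0.065 m and linear speed of weight_medium above 0.6 m/s) or (horizontal distance between weight_small and pan_top below 0.012 m and z of weight_small in the frame of pan_top between -0.01 and 0.065 m and linear speed of weight_small above 0.6 m/s)).
It fails at once if the coupon is dropped into the slot (faster than 0.6 m/s in it) (horizontal distance between coupon and slot below 0.025 m and z of coupon in the frame of slot below 0.036 m and linear speed of coupon above 0.6 m/s).
It fails at once if the dial indicator or the jar is pushed more than 20 mm or tipped (distance of any of indicator, jar from where it was at the start of the episode above 0.02 m or angle between any of indicator, jar's own z axis and vertical above 0.5 rad).
It also fails if it takes over 128 s, if anything falls off the work surface, if the arm or the gripper's body presses on something with over 40 N, if the wrist force passes 120 N, or if a joint passes its speed limit or range.

### The arm

A 6-joint arm with a two-finger parallel gripper is mounted at the origin on the work surface. World frame = base frame: x ahead of the robot, y to its left, z up, the work surface at z = 0. Lengths are in m, angles in rad, forces in N, time in s.
With the tool pointing down it reaches from about 0.275 to 0.975 m from the base axis. Payload 8.4 kg.
Tool frame: the origin (TCP) lies at the very end of the fingers, on their centre line; the grasp point (between the pads) lies 19 mm behind it; z points along the fingers, y is the line along which they close (so a half turn about z gives the same grasp; the last joint's range is limited). The gripper opens to 92 mm and grips with 3 to 60 N. Pads are 20 mm wide; open, the fingers measure 128 mm over their backs; the gripper's body (75 mm by 189 mm) begins 69 mm behind the grasp point.
Start: joints at [-1.341, 0.353, 1.633, -0, 1.155, -0.002], TCP at [0.144, -0.608, 0.215] pointing down, gripper open.
Joint ranges: [-2.63, 2.63], [-0.92, 2.1], [0.06, 2.66], [-1.3, 4.44], [0, 2.69], [-3.02, 3.02]. Speed limits (rad/s): [2.22, 2.22, 2.79, 3.14, 3.14, 3.14].

### API

Orientations are given as [roll, pitch, yaw] about the fixed x, y, z axes, in that order (R = Rz(yaw) Ry(pitch) Rx(roll)).
In Python, from workcell import bot, cams, finish_job gives the robot as it stands.
- The arm moves only by the tool arm_command, never from a script. Its argument "steps" is a list of rows, each a list of 3 entries, a list of its own where there are three numbers: the shift along the world's x, y, z in units of 0.02 m (1.0 is 0.02 m), then the turn, a rotation vector about the world's x, y, z in units of 0.1 rad (1.0 is 0.1 rad), then the opening, from 0 (shut) to 1 (fully open). In form: [[[dx, dy, dz], [ax, ay, az], claw], ...]. A call has 1 to 12 rows; each row shifts and turns the commanded pose from where the row before left it; what a row does not reach is not made up. A row lasts 1/8 s, in which the tool goes at most 62.5 mm and 10.7 degrees, less where a joint would pass 70% of its speed; a pose out of reach is approached as far as the arm can. A call with a number of a shift or a turn outside -1 to 1 is refused whole. A call with a gripper value outside its range is refused whole. The fingers move at their own pace and stop on an object; the grip force is fixed at half the most. Time passes only in rows, so rows that do not move let the fingers close. It gives the time, the measured TCP pose, the force, the opening and the grip force at its end, in the units of the state.
- bot.get_state(): the state, without advancing time (a new reading comes with each control period).
- cams.read_camera(name): name is "scene" or "top"; returns a dict with "image" (480x640x3 uint8, red, green, blue), "range_z" (480x640 float32, m along the optical axis (not along the pixel's ray), 0 where there is no reading), "K" (3x3 intrinsics, pixels), "xyz" and "rotation" of the camera in the world. Camera axes: x right, y down, z forward; pixel columns grow to the right and rows downward; lengths in m; the calibration is good to about 2 mm. A picture is of the moment at which its call begins.
- finish_job(): hands the job in; it is judged then, once.
The state is a dict: "clock": time; "q": joint angles; "joint_velocities": joint speeds; "tau": joint torques, N m; "tcp_pos": TCP position; "eef_rot": TCP orientation; "force": force on the tool from outside, world axes, zero at the start; "ft_torque": the same for the moment, N m; "opening": opening from 0.0 (shut) to 1.0 (fully open); "finger_force": force on a finger pad.
Only numpy, scipy, OpenCV 4.12 (cv2) and the standard library are available. Lean on these libraries where they do the work, as an engineer would, in place of code of your own. Each camera call takes 0.05 s, during which the arm holds its last target. There are 200 camera calls.

## Working session

There is one attempt and no reset: what is moved stays moved. The work goes in short steps, Python scripts to look and compute and a tool call to move; the robot and the scene stay as the last step left them, time stands still between calls to the robot, and variables do not carry over. Pictures are saved under pics/ and viewed, at most 14 in all, crops included, and the job is handed in when it is done.

Besides the shell and the picture viewer there is one more tool, called after "Emit:" as name(argument=value, ...) on one line, values as JSON. arm_command: Moves the arm, as the interface text tells. Shifts and turns lie within -1 to 1; 1 stands for 0.02 m of shift or 0.1 rad of turn. Its arguments: {"type":"object","properties":{"steps":{"type":"array","items":{"type":"array"}}},"required":["steps"]}

```bash
mkdir -p pics; cat > h.py <<'E'
import numpy as np, cv2
from workcell import bot, cams, finish_job
def grab(n):
    c=cams.read_camera(n); return c
def save(c,f): cv2.imwrite('pics/'+f,c['image'][:,:,::-1])
def cloud(c):
    v,u=np.mgrid[0:480,0:640]; z=c['range_z']; K=c['K']
    p=np.stack([(u-K[0,2])/K[0,0]*z,(v-K[1,2])/K[1,1]*z,z],-1)
    return p@np.array(c['rotation']).T+np.array(c['xyz'])
def ray(c,u,v,h):
    K=c['K']; d=np.array(c['rotation'])@np.array([(u-K[0,2])/K[0,0],(v-K[1,2])/K[1,1],1]); o=np.array(c['xyz'])
    return o+d*(h-o[2])/d[2]
E
python3 - <<'E'
from h import *
for n in('scene','top'):
    c=grab(n); save(c,n+'0.png'); print(n,c['K'],c['xyz'],c['rotation'])
print(bot.get_state())
E
```

```text
scene [[562.42108564   0.         335.31508017]
 [  0.         562.42108564 233.95422378]
 [  0.           0.           1.        ]] [ 0.76425535 -0.35584354  0.77814013] [-2.58659309 -0.00692063  0.55975809]
top [[553.58361326   0.         320.14453894]
 [  0.         553.58361326 247.96648948]
 [  0.           0.           1.        ]] [ 0.43555765 -0.00603071  0.90833883] [-3.02302346 -0.01282565 -1.57452904]
{'clock': 0.1, 'q': array([-1.34141281e+00,  3.53586180e-01,  1.63406910e+00, -3.23607041e-05,
        1.15522308e+00, -2.39566498e-03]), 'joint_velocities': array([-0.00055816, -0.00110286, -0.00423575,  0.00141498, -0.00030133,
       -0.00033186]), 'tau': array([-1.90909277e-04, -5.94903159e+01, -3.34930730e+01,  6.99902605e-02,
        1.84245163e-02, -1.43621588e-05]), 'tcp_pos': array([ 0.14345547, -0.60783809,  0.21393023]), 'eef_rot': array([-3.14030688e+00,  2.65093079e-05,  2.31792283e-01]), 'force': array([ 0.08189799,  0.1339789 , -0.32202933]), 'ft_torque': array([-0.00589046,  0.04829757,  0.01454098]), 'finger_force': 0.0, 'opening': 0.999664329073856}
```

Rotation is given as roll-pitch-yaw; I'll convert it.

```bash
sed -i "s/^def grab.*/from scipy.spatial.transform import Rotation as Ro\ndef grab(n):/; s/c=cams.read_camera(n); return c/c=cams.read_camera(n); c['rotation']=Ro.from_euler('xyz',c['rotation']).as_matrix(); return c/" h.py; head -6 h.py
```

```text
import numpy as np, cv2
from workcell import bot, cams, finish_job
from scipy.spatial.transform import Rotation as Ro
def grab(n):
    c=cams.read_camera(n); c['rotation']=Ro.from_euler('xyz',c['rotation']).as_matrix(); return c
def save(c,f): cv2.imwrite('pics/'+f,c['image'][:,:,::-1])
```

View pics/top0.png

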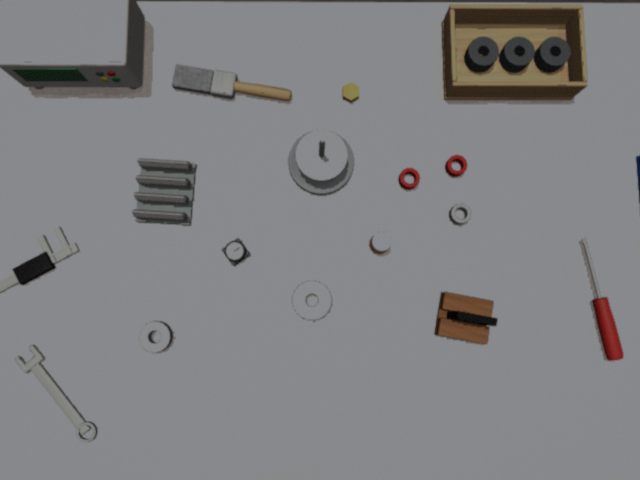

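View pics/scene0.png

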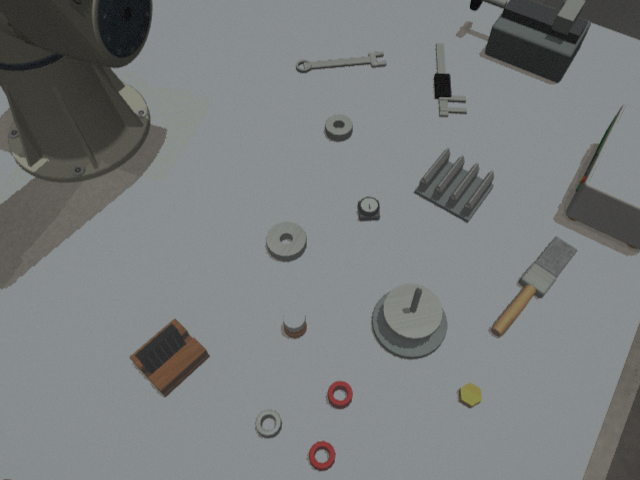

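The top view shows the coupon in the stand at (470,318), the holder at (165,191), the pan at (322,158), the large weight at (312,300), the medium at (156,337), the small at (460,213), the jar at (381,243) and the indicator at (236,251). The scene view shows the same items: coupon (162,350), holder (455,185), pan (412,320), large weight (286,241), medium (339,127) and small (268,423). Now to measure.

```bash
cat > m.py <<'E'
from h import *
rois={'large':(312,300,32),'medium':(156,337,28),'small':(460,213,20),'coupon':(470,318,38),'holder':(165,191,45),'pan':(322,158,48),'jar':(381,243,20),'ind':(236,251,22)}
def comp(P,g,xy,r,lo,hi):
    return g&(np.hypot(P[...,0]-xy[0],P[...,1]-xy[1])<r)&(P[...,2]>lo)&(P[...,2]<hi)
if __name__=='__main__':
    cs={n:grab(n) for n in('top','scene')}
    Ps={n:cloud(c) for n,c in cs.items()}
    for k,(u,v,r) in rois.items():
        c=ray(cs['top'],u,v,.02)[:2]; R=r*0.0017
        for n in cs:
            P=Ps[n]; g=cs[n]['range_z']>0
            m=comp(P,g,c,R,.012,.2); z=P[m][:,2]
            h=np.histogram(z,bins=np.arange(.01,.14,.004))
            top=np.percentile(z,98)
            print(k,n,c.round(3),'N',m.sum(),'p50/98/max z',np.percentile(z,[50,98,100]).round(4))
            lay={'holder':(.038,.05),'coupon':(.06,.09),'pan':(.043,.057)}.get(k,(top-.006,top+.004))
            q=P[comp(P,g,c,R,*lay)]
            rect=cv2.minAreaRect(q[:,:2].astype(np.float32)); (cc,rr)=cv2.minEnclosingCircle(q[:,:2].astype(np.float32))
            print('    z',np.median(q[:,2]).round(4),'mean',q[:,:2].mean(0).round(4),'rect',np.round(rect[0],4),np.round(rect[1],4),round(rect[2],1),'circ',np.round(cc,4),round(rr,4))
            if k=='pan':
                q=P[comp(P,g,c,R,.075,.13)]; print('    spindle',q.mean(0).round(4),len(q), q[:,:2].min(0),q[:,:2].max(0))
E
python3 m.py
```

```text
large top [ 0.458 -0.004] N 1117 p50/98/max z [0.0191 0.0223 0.0238]
    z 0.0192 mean [ 0.4586 -0.0042] rect [ 0.4587 -0.0045] [0.0623 0.0622] 45.0 circ [ 0.4588 -0.0041] 0.0318
large scene [ 0.458 -0.004] N 1100 p50/98/max z [0.021  0.0239 0.0251]
    z 0.0212 mean [ 0.458  -0.0041] rect [ 0.4573 -0.0036] [0.0625 0.0629] 68.4 circ [ 0.4569 -0.0035] 0.0327
medium top [0.4   0.242] N 692 p50/98/max z [0.0191 0.0222 0.0233]
    z 0.0193 mean [0.4022 0.2442] rect [0.4018 0.2446] [0.0499 0.0471] 89.5 circ [0.4017 0.2445] 0.0254
medium scene [0.4   0.242] N 486 p50/98/max z [0.0205 0.0237 0.0263]
    z 0.0209 mean [0.4009 0.2449] rect [0.4006 0.2453] [0.0486 0.0505] 48.9 circ [0.4005 0.2464] 0.0263
small top [ 0.598 -0.247] N 242 p50/98/max z [0.0184 0.0218 0.0233]
    z 0.0186 mean [ 0.5994 -0.2487] rect [ 0.5997 -0.2488] [0.0329 0.0324] 85.8 circ [ 0.5996 -0.2488] 0.0171
small scene [ 0.598 -0.247] N 394 p50/98/max z [0.0205 0.0234 0.0247]
    z 0.0207 mean [ 0.5989 -0.2481] rect [ 0.5985 -0.2478] [0.0324 0.0322] 43.4 circ [ 0.5982 -0.2477] 0.0171
coupon top [ 0.428 -0.257] N 2262 p50/
[... 1200 characters left out ...]
01637454]
jar top [ 0.549 -0.116] N 341 p50/98/max z [0.0387 0.0423 0.0436]
    z 0.0392 mean [ 0.5509 -0.1154] rect [ 0.5505 -0.1154] [0.0303 0.0302] 44.5 circ [ 0.551  -0.1154] 0.0158
jar scene [ 0.549 -0.116] N 527 p50/98/max z [0.0403 0.0435 0.0445]
    z 0.041 mean [ 0.55   -0.1147] rect [ 0.5499 -0.1144] [0.0306 0.0308] 82.5 circ [ 0.5491 -0.1142] 0.0165
ind top [0.537 0.118] N 374 p50/98/max z [0.0213 0.0245 0.0252]
    z 0.0216 mean [0.538  0.1196] rect [0.5375 0.1198] [0.0325 0.0329] 26.4 circ [0.5379 0.1196] 0.0171
ind scene [0.537 0.118] N 378 p50/98/max z [0.0228 0.0262 0.0275]
    z 0.0234 mean [0.5369 0.1201] rect [0.5362 0.1211] [0.0326 0.0334] 78.6 circ [0.5362 0.1202] 0.0185
```

Both views agree to within 2 mm: coupon (0.4285,-0.251) with yaw -11°, holder (0.637,0.238) with yaw -4°, spindle (0.687,-0.020). Rings: large (0.458,-0.004), medium (0.401,0.245), small (0.599,-0.248). Next I'll move to the coupon, with tool yaw 1.38.

Emit:
arm_command(steps=[[[0.75,0.95,0],[0,0,0.95],1],[[0.75,0.95,0],[0,0,0.95],1],[[0.75,0.95,0],[0,0,0.95],1],[[0.75,0.95,0],[0,0,0.95],1],[[0.75,0.95,0],[0,0,0.95],1],[[0.75,0.95,0],[0,0,0.95],1],[[0.75,0.95,0],[0,0,0.95],1],[[0.75,0.95,0],[0,0,0.95],1],[[0.75,0.95,0],[0,0,0.95],1],[[0.75,0.95,0],[0,0,0.95],1],[[0.75,0.95,0],[0,0,0.95],1],[[0.75,0.95,0],[0,0,0.95],1]])

```text
clock: 1.7
tcp_pos: [0.3239, -0.3796, 0.2145]
eef_rot: [-3.141, -0.0, 1.375]
force: [0.5, -0.4, 0.4]
opening: 0.999
finger_force: 0.0
```

Emit:
arm_command(steps=[[[0.75,0.92,0],[0,0,0],0.6],[[0.75,0.92,0],[0,0,0],0.6],[[0.75,0.92,0],[0,0,0],0.6],[[0.75,0.92,0],[0,0,0],0.6],[[0.75,0.92,0],[0,0,0],0.6],[[0.75,0.92,0],[0,0,0],0.6],[[0.72,0.9,0],[0,0,0],0.6],[[0,0,-1],[0,0,0],0.6],[[0,0,-1],[0,0,0],0.6],[[0,0,-1],[0,0,0],0.6],[[0,0,-1],[0,0,0],0.6],[[0,0,0],[0,0,0],0.6]])

```text
clock: 3.2
tcp_pos: [0.427, -0.2513, 0.1334]
eef_rot: [-3.139, -0.001, 1.372]
force: [0.3, -0.0, 0.6]
opening: 0.597
finger_force: 0.0
```

```bash
python3 - <<'E'
from h import *
s=bot.get_state(); print(s['tcp_pos'],s['eef_rot'],s['q'])
E
```

```text
[ 0.42697084 -0.25127644  0.13340071] [-3.13872831e+00 -9.81400265e-04  1.37184099e+00] [-5.34942609e-01  2.55316966e-01  1.98002618e+00 -2.26267207e-05
  9.09277253e-01 -3.35974753e-01]
```

Emit:
arm_command(steps=[[[0.07,0,-1],[0,0,0.08],0.6],[[0,0,-1],[0,0,0],0.6],[[0,0,-1],[0,0,0],0.6],[[0,0,-0.7],[0,0,0],0.6],[[0,0,-0.35],[0,0,0],0.6],[[0,0,0],[0,0,0],0.4],[[0,0,0],[0,0,0],0.25],[[0,0,0],[0,0,0],0],[[0,0,0],[0,0,0],0],[[0,0,0],[0,0,0],0],[[0,0,0],[0,0,0],0],[[0,0,0],[0,0,0],0]])

```text
clock: 4.7
tcp_pos: [0.4294, -0.2519, 0.0537]
eef_rot: [3.142, 0.0, 1.38]
force: [-1.3, 0.4, 2.9]
opening: 0.126
finger_force: 30.0
```

Emit:
arm_command(steps=[[[0,0,0.3],[0,0,0],0],[[0,0,0.7],[0,0,0],0],[[0,0,1],[0,0,0],0],[[0,0,1],[0,0,0],0],[[0,0,1],[0,0,0],0],[[0,0,1],[0,0,0],0],[[0.2,0.5,0.5],[0,0,0],0],[[0.4,0.95,0.1],[0,0,0.1],0],[[0.4,0.95,0],[0,0,0.1],0],[[0.4,0.95,0],[0,0,0.1],0],[[0.4,0.95,0],[0,0,0.1],0],[[0.4,0.95,0],[0,0,0.1],0]])

```text
clock: 6.2
tcp_pos: [0.4735, -0.1455, 0.1657]
eef_rot: [-3.141, -0.0, 1.43]
force: [-0.4, -0.3, -1.1]
opening: 0.129
finger_force: 30.0
```

Emit:
arm_command(steps=[[[0.4,0.95,0],[0,0,0.1],0],[[0.4,0.95,0],[0,0,0.1],0],[[0.4,0.95,0],[0,0,0.1],0],[[0.4,0.95,0],[0,0,0.1],0],[[0.4,0.95,0],[0,0,0.1],0],[[0.4,0.95,0],[0,0,0.1],0],[[0.4,0.95,0],[0,0,0.1],0],[[0.4,0.95,0],[0,0,0],0],[[0.4,0.95,0],[0,0,0],0],[[0.4,0.95,0],[0,0,0],0],[[0.4,0.95,0],[0,0,0],0],[[0.4,0.95,0],[0,0,0],0]])

```text
clock: 7.7
tcp_pos: [0.5699, 0.0824, 0.1656]
eef_rot: [3.142, 0.0, 1.5]
force: [-0.5, -0.6, -0.0]
opening: 0.126
finger_force: 30.0
```

Emit:
arm_command(steps=[[[0.42,0.95,0],[0,0,0],0],[[0.42,0.95,0],[0,0,0],0],[[0.42,0.95,0],[0,0,0],0],[[0.42,0.95,0],[0,0,0],0],[[0.42,0.95,0],[0,0,0],0],[[0.42,0.95,0],[0,0,0],0],[[0.42,0.95,0],[0,0,0],0],[[0.3,0.6,0],[0,0,0],0],[[0,0,0],[0,0,0],0],[[0,0,0],[0,0,0],0]])

```text
clock: 8.95
tcp_pos: [0.6339, 0.2257, 0.1654]
eef_rot: [-3.141, 0.0, 1.5]
force: [0.1, -0.8, -0.6]
opening: 0.13
finger_force: 30.0
```

```bash
python3 - <<'E'
from m import *
s=bot.get_state(); print(s['tcp_pos'],s['eef_rot'])
for n in('top','scene'):
    c=grab(n); save(c,n+'1.png'); P=cloud(c); g=c['range_z']>0
    dark=c['image'].max(2)<60
    t=s['tcp_pos']; q=P[g&(abs(P[...,0]-t[0])<.03)&(abs(P[...,1]-t[1])<.05)&(P[...,2]>.1)&(P[...,2]<.155)]
    print(n,len(q),q.min(0),q.max(0),q.mean(0))
E
```

```text
[0.63390665 0.22567566 0.16542249] [-3.14110640e+00  4.61800406e-04  1.49976686e+00]
top 161 [0.62594922 0.19492206 0.11854038] [0.63721118 0.22904277 0.154856  ] [0.62862659 0.20556107 0.1372066 ]
scene 251 [0.62411334 0.19470654 0.12082012] [0.64052941 0.25366159 0.15470339] [0.63453194 0.20991852 0.13757358]
```

View pics/scene1.png

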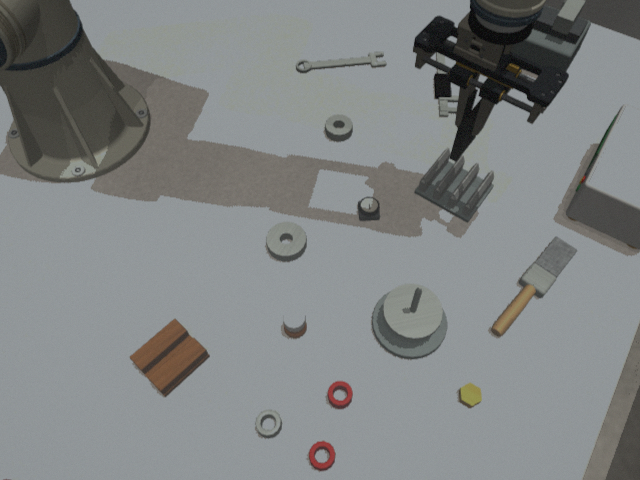

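The coupon hangs upright at (462,140), just above the holder. I'll align it over the slot and start down.

Emit:
arm_command(steps=[[[0.15,0.65,0],[0,0,0],0],[[0,0,0],[0,0,0],0],[[0,0,-0.8],[0,0,0],0],[[0,0,-0.8],[0,0,0],0],[[0,0,-0.8],[0,0,0],0],[[0,0,-0.6],[0,0,0],0],[[0,0,-0.4],[0,0,0],0],[[0,0,-0.4],[0,0,0],0],[[0,0,-0.4],[0,0,0],0],[[0,0,0],[0,0,0],0]])

```text
clock: 10.3
tcp_pos: [0.6369, 0.239, 0.081]
eef_rot: [-3.141, 0.0, 1.5]
force: [0.2, 0.4, 0.0]
opening: 0.132
finger_force: 30.0
```

Emit:
arm_command(steps=[[[0,0,-0.3],[0,0,0],0],[[0,0,-0.3],[0,0,0],0],[[0,0,-0.3],[0,0,0],0],[[0,0,-0.2],[0,0,0],0],[[0,0,-0.1],[0,0,0],0],[[0,0,0],[0,0,0],0]])

```text
clock: 11.05
tcp_pos: [0.6371, 0.2391, 0.0575]
eef_rot: [-3.141, 0.0, 1.5]
force: [0.7, -0.2, -0.2]
opening: 0.13
finger_force: 30.0
```

Expected floor contact is at a TCP height of about 0.0537, so I'll go the last bit gently.

Emit:
arm_command(steps=[[[0,0,-0.1],[0,0,0],0],[[0,0,-0.1],[0,0,0],0],[[0,0,0],[0,0,0],0]])

```text
clock: 11.42
tcp_pos: [0.6374, 0.2392, 0.0537]
eef_rot: [3.141, -0.0, 1.5]
force: [0.3, -0.3, 0.8]
opening: 0.13
finger_force: 30.0
```

Emit:
arm_command(steps=[[[0,0,-0.05],[0,0,0],0],[[0,0,0],[0,0,0],0.15],[[0,0,0],[0,0,0],0.2],[[0,0,0],[0,0,0],0.3],[[0,0,0],[0,0,0],0.5],[[0,0,0],[0,0,0],0.5],[[0,0,0.5],[0,0,0],0.5],[[0,0,1],[0,0,0],0.5],[[0,0,1],[0,0,0],0.5],[[0,0,1],[0,0,0],0.5],[[0,0,1],[0,0,0],0.8],[[0,0,1],[0,0,0],1]])

```text
clock: 12.92
tcp_pos: [0.6372, 0.2391, 0.1643]
eef_rot: [3.141, -0.0, 1.5]
force: [0.6, 0.4, 0.7]
opening: 0.697
finger_force: 0.0
```

Emit:
arm_command(steps=[[[-0.69,-0.935,0],[0,0,0],1],[[-0.69,-0.935,0],[0,0,0],1],[[-0.69,-0.935,0],[0,0,0],1],[[-0.69,-0.935,0],[0,0,0],1],[[-0.69,-0.935,0],[0,0,0],1],[[-0.69,-0.935,0],[0,0,0],1],[[-0.69,-0.935,0],[0,0,0],1],[[-0.69,-0.935,0],[0,0,0],1],[[-0.69,-0.935,0],[0,0,0],1],[[-0.69,-0.935,0],[0,0,0],1],[[-0.69,-0.935,0],[0,0,0],1],[[-0.69,-0.935,0],[0,0,0],1]])

```text
clock: 14.42
tcp_pos: [0.4706, 0.0135, 0.1626]
eef_rot: [3.142, -0.0, 1.5]
force: [-0.2, -0.1, -0.2]
opening: 0.997
finger_force: 0.0
```

```bash
python3 - <<'E'
from m import *
for n in('top','scene'):
    c=grab(n); P=cloud(c); g=c['range_z']>0
    q=P[g&(abs(P[...,0]-.637)<.05)&(abs(P[...,1]-.238)<.05)&(P[...,2]>.055)&(P[...,2]<.1)]
    t=q[q[:,2]>np.percentile(q[:,2],99)-.006]
    print(n,len(q),np.percentile(q[:,2],99),cv2.minAreaRect(t[:,:2].astype(np.float32)),t.mean(0))
print(bot.get_state()['tcp_pos'])
E
```

```text
top 438 0.08017241865086196 ((0.6373903155326843, 0.23906385898590088), (0.060171253979206085, 0.012591804377734661), 87.06216430664062) [0.63728481 0.23898512 0.07704934]
scene 381 0.0813409903836635 ((0.635958194732666, 0.24074944853782654), (0.06258124113082886, 0.012539619579911232), 85.2543716430664) [0.63629406 0.23949897 0.07890439]
[0.46983549 0.01304073 0.16250382]
```

The coupon is seated: its top is at 0.078 and it's centred. Next I'll grasp the large ring.

Emit:
arm_command(steps=[[[-0.58,-0.84,-0.5],[0,0,0],1],[[0,0,-1],[0,0,0],1],[[0,0,-1],[0,0,0],1],[[0,0,-1],[0,0,0],1],[[0,0,-1],[0,0,0],1],[[0,0,-1],[0,0,0],1],[[0,0,-0.8],[0,0,0],1],[[0,0,-0.4],[0,0,0],1],[[0,0,0],[0,0,0],1]])

```text
clock: 15.65
tcp_pos: [0.4594, -0.0023, 0.028]
eef_rot: [-3.14, 0.0, 1.5]
force: [0.7, -0.9, -0.5]
opening: 1.0
finger_force: 0.0
```

Emit:
arm_command(steps=[[[-0.05,-0.08,-0.5],[0,0,0],1],[[0,0,-0.4],[0,0,0],1],[[0,0,-0.3],[0,0,0],1],[[0,0,0],[0,0,0],0.8],[[0,0,0],[0,0,0],0.72],[[0,0,0],[0,0,0],0.6],[[0,0,0],[0,0,0],0.5],[[0,0,0],[0,0,0],0.5],[[0,0,0],[0,0,0],0.5]])

```text
clock: 16.77
tcp_pos: [0.4589, -0.0037, 0.0047]
eef_rot: [-3.142, -0.0, 1.5]
force: [-2.0, 0.7, 4.7]
opening: 0.694
finger_force: 30.0
```

Emit:
arm_command(steps=[[[0,0,0.3],[0,0,0],0.3],[[0,0,0.6],[0,0,0],0.3],[[0,0,1],[0,0,0],0.3],[[0,0,1],[0,0,0],0.3],[[0,0,1],[0,0,0],0.3],[[0,0,1],[0,0,0],0.3],[[0,0,1],[0,0,0],0.3],[[0,0,1],[0,0,0],0.3],[[0,0,1],[0,0,0],0.3],[[0.4,0,0.3],[0,0,0],0.3],[[0.8,-0.08,0],[0,0,0],0.3],[[0.8,-0.08,0],[0,0,0],0.3]])

```text
clock: 18.27
tcp_pos: [0.5001, -0.007, 0.168]
eef_rot: [-3.141, 0.0, 1.5]
force: [0.2, -0.3, -5.4]
opening: 0.688
finger_force: 30.0
```

Emit:
arm_command(steps=[[[0.8,-0.08,0],[0,0,0],0.3],[[0.8,-0.08,0],[0,0,0],0.3],[[0.8,-0.08,0],[0,0,0],0.3],[[0.8,-0.08,0],[0,0,0],0.3],[[0.8,-0.08,0],[0,0,0],0.3],[[0.8,-0.08,0],[0,0,0],0.3],[[0.8,-0.08,0],[0,0,0],0.3],[[0.8,-0.08,0],[0,0,0],0.3],[[0.8,-0.08,0],[0,0,0],0.3],[[0.8,-0.08,0],[0,0,0],0.3],[[0.4,0,0],[0,0,0],0.3],[[0,0,0],[0,0,0],0.3]])

```text
clock: 19.77
tcp_pos: [0.6673, -0.0229, 0.1684]
eef_rot: [-3.141, 0.0, 1.5]
force: [0.5, -0.1, -5.1]
opening: 0.689
finger_force: 30.0
```

Emit:
arm_command(steps=[[[0.5,0.13,0],[0,0,0],0.3],[[0.48,0,0],[0,0,0],0.3],[[0,0,0],[0,0,0],0.3],[[0,0,-0.6],[0,0,0],0.3],[[0,0,-0.6],[0,0,0],0.3],[[0,0,-0.4],[0,0,0],0.3],[[0,0,0],[0,0,0],0.3],[[0,0,0],[0,0,0],0.3]])

```text
clock: 20.78
tcp_pos: [0.6868, -0.0203, 0.1368]
eef_rot: [3.141, -0.0, 1.5]
force: [1.5, -1.1, -5.3]
opening: 0.688
finger_force: 30.0
```

```bash
python3 - <<'E'
from m import *
c=grab('scene'); P=cloud(c); g=c['range_z']>0
cv2.imwrite('pics/s2.png',cv2.resize(c['image'][200:380,320:520,::-1],None,fx=3,fy=3))
print(bot.get_state()['tcp_pos'])
E
```

```text
[ 0.68692441 -0.02029895  0.13701199]
```

View pics/s2.png

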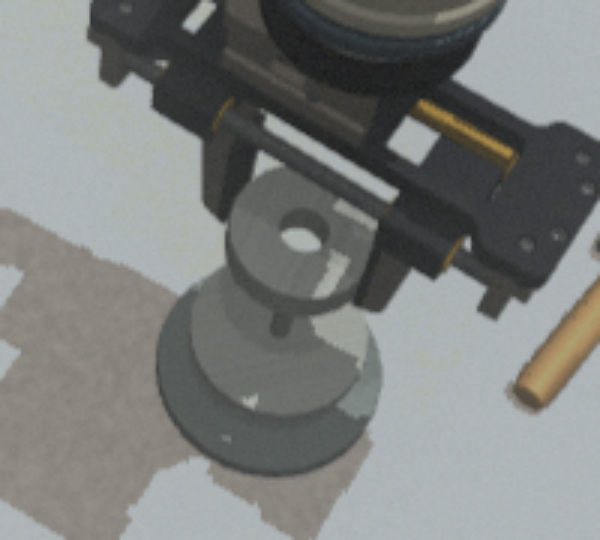

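The large ring is flat, with its hole at crop (303,232), right above the spindle at (282,325). I'll lower it.

Emit:
arm_command(steps=[[[0,0,-0.4],[0,0,0],0.3],[[0,0,-0.4],[0,0,0],0.3],[[0,0,-0.4],[0,0,0],0.3],[[0,0,-0.4],[0,0,0],0.3],[[0,0,-0.4],[0,0,0],0.3],[[0,0,-0.4],[0,0,0],0.3],[[0,0,-0.4],[0,0,0],0.3],[[0,0,-0.4],[0,0,0],0.3],[[0,0,-0.4],[0,0,0],0.3],[[0,0,-0.2],[0,0,0],0.3],[[0,0,0],[0,0,0],0.3]])

```text
clock: 22.2
tcp_pos: [0.6864, -0.0203, 0.0602]
eef_rot: [-3.141, 0.0, 1.5]
force: [-0.8, 0.0, -4.2]
opening: 0.688
finger_force: 30.0
```

Emit:
arm_command(steps=[[[0,0,-0.1],[0,0,0],0.3],[[0,0,-0.1],[0,0,0],0.3],[[0,0,-0.05],[0,0,0],0.3],[[0,0,0],[0,0,0],0.3]])

```text
clock: 22.7
tcp_pos: [0.6865, -0.0203, 0.0555]
eef_rot: [-3.142, 0.0, 1.5]
force: [0.2, -0.0, -5.4]
opening: 0.686
finger_force: 30.0
```

Emit:
arm_command(steps=[[[0,0,-0.05],[0,0,0],0.3],[[0,0,-0.03],[0,0,0],0.3],[[0,0,0],[0,0,0],0.3]])

```text
clock: 23.08
tcp_pos: [0.6867, -0.0203, 0.0548]
eef_rot: [3.141, -0.0, 1.5]
force: [-4.1, 0.1, 5.9]
opening: 0.693
finger_force: 30.0
```

Contact shows in the force reading, so I'll release and retreat.

Emit:
arm_command(steps=[[[0,0,0],[0,0,0],0.72],[[0,0,0],[0,0,0],0.8],[[0,0,0],[0,0,0],0.9],[[0,0,0],[0,0,0],0.9],[[0,0,0.5],[0,0,0],0.9],[[0,0,1],[0,0,0],0.9],[[0,0,1],[0,0,0],0.9],[[0,0,1],[0,0,0],0.9],[[0,0,1],[0,0,0],0.9],[[0,0,1],[0,0,0],0.9],[[0,0,0.5],[0,0,0],0.9]])

```text
clock: 24.45
tcp_pos: [0.6872, -0.0203, 0.1759]
eef_rot: [3.14, -0.0, 1.5]
force: [-0.0, -0.0, -0.6]
opening: 0.902
finger_force: 0.0
```

Emit:
arm_command(steps=[[[-0.95,0.88,0],[0,0,0],0.9],[[-0.95,0.88,0],[0,0,0],0.9],[[-0.95,0.88,0],[0,0,0],0.9],[[-0.95,0.88,0],[0,0,0],0.9],[[-0.95,0.88,0],[0,0,0],0.9],[[-0.95,0.88,0],[0,0,0],0.9],[[-0.95,0.88,0],[0,0,0],0.9],[[-0.95,0.88,0],[0,0,0],0.9],[[-0.95,0.88,0],[0,0,0],0.9],[[-0.95,0.88,0],[0,0,0],0.9],[[-0.95,0.88,0],[0,0,0],0.9],[[-0.95,0.88,0],[0,0,0],0.9]])

```text
clock: 25.95
tcp_pos: [0.4574, 0.1918, 0.174]
eef_rot: [3.142, -0.0, 1.5]
force: [-0.0, -0.5, -0.0]
opening: 0.902
finger_force: 0.0
```

```bash
python3 m.py | grep -A2 -E '^(pan|coupon|jar|ind|medium)'; python3 -c "
from h import *;print(bot.get_state()['tcp_pos'])"
```

```text
[0.45648999 0.19218651 0.17394197]Traceback (most recent call last):
  File "m.py", line 14, in <module>
    top=np.percentile(z,98)
    return _quantile_unchecked(
        a, q, axis, out, overwrite_input, method, keepdims, weights)
    return _ureduce(a,
                    func=_quantile_ureduce_func,
    ...<5 lines>...
                    overwrite_input=overwrite_input,
                    method=method)
    r = func(a, **kwargs)
    result = _quantile(arr,
                       quantiles=q,
    ...<2 lines>...
                       out=out,
                       weights=wgt)
    slices_having_nans = np.isnan(arr[-1, ...])
                                  ~~~^^^^^^^^^
IndexError: index -1 is out of bounds for axis 0 with size 0
```

Remaining: (-0.0553, +0.0527), then down. I'll also check the pan stack with a short script.

```bash
cat > p.py <<'E'
from m import *
import sys
lo,hi=map(float,sys.argv[1:3])
for n in('top','scene'):
    c=grab(n); P=cloud(c); g=c['range_z']>0
    q=P[comp(P,g,(.687,-.02),.06,lo,hi)]
    if len(q)<5: print(n,'none'); continue
    A=np.c_[q[:,:2],np.ones(len(q))]; f=np.linalg.lstsq(A,q[:,2],rcond=None)[0]
    print(n,len(q),'z',np.median(q[:,2]),'circ',cv2.minEnclosingCircle(q[:,:2].astype(np.float32)),'tilt',f[:2])
print(bot.get_state()['tcp_pos'])
E
python3 p.py .063 .077
```

```text
top 1145 z 0.06896118353393055 circ ((0.6869037747383118, -0.02075301855802536), 0.03211943060159683) tilt [ 0.00530965 -0.00052438]
scene 1423 z 0.0708999206241141 circ ((0.6859328150749207, -0.019823458045721054), 0.032594233751297) tilt [-0.00425874  0.02154351]
[0.45843528 0.19124541 0.17417147]
```

Emit:
arm_command(steps=[[[-0.9,0.86,0],[0,0,0],0.9],[[-0.9,0.86,0],[0,0,0],0.9],[[-0.93,0.9,-0.5],[0,0,0],0.9],[[0,0,-1],[0,0,0],0.8],[[0,0,-1],[0,0,0],0.8],[[0,0,-1],[0,0,0],0.8],[[0,0,-1],[0,0,0],0.8],[[0,0,-1],[0,0,0],0.8],[[0,0,-1],[0,0,0],0.8],[[0,0,-0.7],[0,0,0],0.8],[[0,0,0],[0,0,0],0.8],[[0,0,0],[0,0,0],0.8]])

```text
clock: 27.65
tcp_pos: [0.4045, 0.2434, 0.0304]
eef_rot: [3.141, -0.0, 1.5]
force: [-0.2, 0.1, 0.5]
opening: 0.799
finger_force: 0.0
```

Emit:
arm_command(steps=[[[-0.16,0.07,-0.4],[0,0,0],0.8],[[0,0,-0.4],[0,0,0],0.8],[[0,0,-0.3],[0,0,0],0.8],[[0,0,-0.2],[0,0,0],0.8],[[0,0,0],[0,0,0],0.7],[[0,0,0],[0,0,0],0.6],[[0,0,0],[0,0,0],0.5],[[0,0,0],[0,0,0],0.4],[[0,0,0],[0,0,0],0.3],[[0,0,0],[0,0,0],0.3]])

```text
clock: 28.9
tcp_pos: [0.401, 0.2448, 0.0041]
eef_rot: [3.141, -0.0, 1.5]
force: [-0.3, 0.7, 1.5]
opening: 0.534
finger_force: 30.0
```

Emit:
arm_command(steps=[[[0,0,0.3],[0,0,0],0.2],[[0,0,0.6],[0,0,0],0.2],[[0,0,1],[0,0,0],0.2],[[0,0,1],[0,0,0],0.2],[[0,0,1],[0,0,0],0.2],[[0,0,1],[0,0,0],0.2],[[0,0,1],[0,0,0],0.2],[[0,0,1],[0,0,0],0.2],[[0,0,1],[0,0,0],0.2],[[0.5,-0.46,0.7],[0,0,0],0.2],[[0.9,-0.84,0],[0,0,0],0.2],[[0.9,-0.84,0],[0,0,0],0.2]])

```text
clock: 30.4
tcp_pos: [0.4476, 0.2009, 0.1766]
eef_rot: [3.141, -0.0, 1.5]
force: [0.5, 0.7, -2.6]
opening: 0.536
finger_force: 30.0
```

Emit:
arm_command(steps=[[[0.95,-0.88,0],[0,0,0],0.2],[[0.95,-0.88,0],[0,0,0],0.2],[[0.95,-0.88,0],[0,0,0],0.2],[[0.95,-0.88,0],[0,0,0],0.2],[[0.95,-0.88,0],[0,0,0],0.2],[[0.95,-0.88,0],[0,0,0],0.2],[[0.95,-0.88,0],[0,0,0],0.2],[[0.95,-0.88,0],[0,0,0],0.2],[[0.95,-0.88,0],[0,0,0],0.2],[[0.95,-0.88,0],[0,0,0],0.2],[[0.95,-0.88,0],[0,0,0],0.2],[[0,0,0],[0,0,0],0.2]])

```text
clock: 31.9
tcp_pos: [0.6572, 0.0066, 0.1757]
eef_rot: [3.141, 0.0, 1.498]
force: [-0.3, 0.4, -2.5]
opening: 0.532
finger_force: 30.0
```

Emit:
arm_command(steps=[[[0.75,-0.68,0],[0,0,0],0.2],[[0.73,-0.66,0],[0,0,0],0.2],[[0,0,0],[0,0,0],0.2],[[0,0,0],[0,0,0],0.2],[[0,0,-0.6],[0,0,0],0.2],[[0,0,-0.6],[0,0,0],0.2],[[0,0,-0.5],[0,0,0],0.2],[[0,0,0],[0,0,0],0.2],[[0,0,0],[0,0,0],0.2]])

```text
clock: 33.02
tcp_pos: [0.6855, -0.0185, 0.1421]
eef_rot: [3.141, -0.0, 1.5]
force: [0.1, -0.6, -2.4]
opening: 0.532
finger_force: 30.0
```

```bash
python3 - <<'E'
from m import *
c=grab('scene')
cv2.imwrite('pics/s3.png',cv2.resize(c['image'][200:380,320:520,::-1],None,fx=3,fy=3))
E
```

```text
(no output)
```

View pics/s3.png

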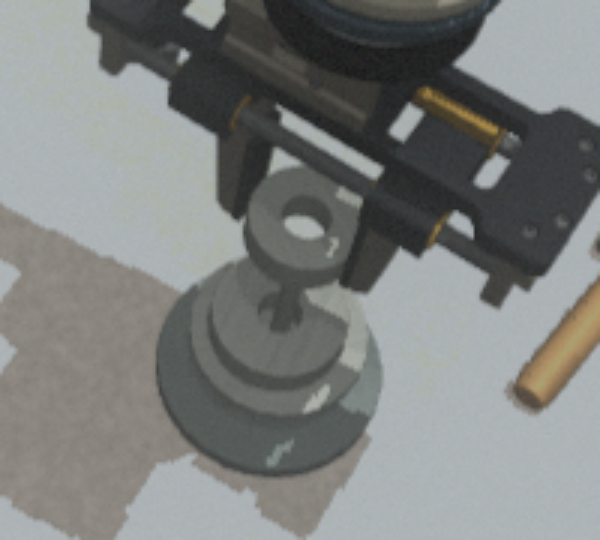

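The medium ring is level at crop (303,225), above the spindle at (285,300), and the large ring is seated. A small xy correction, then lower.

Emit:
arm_command(steps=[[[0.07,-0.09,0],[0,0,0],0.2],[[0,0,-0.4],[0,0,0],0.2],[[0,0,-0.4],[0,0,0],0.2],[[0,0,-0.4],[0,0,0],0.2],[[0,0,-0.4],[0,0,0],0.2],[[0,0,-0.4],[0,0,0],0.2],[[0,0,-0.4],[0,0,0],0.2],[[0,0,-0.4],[0,0,0],0.2],[[0,0,-0.2],[0,0,0],0.2],[[0,0,-0.1],[0,0,0],0.2],[[0,0,0],[0,0,0],0.2],[[0,0,0],[0,0,0],0.2]])

```text
clock: 34.58
tcp_pos: [0.687, -0.0203, 0.0803]
eef_rot: [3.141, -0.0, 1.5]
force: [-0.1, -0.5, -2.5]
opening: 0.532
finger_force: 30.0
```

Emit:
arm_command(steps=[[[0,0,-0.1],[0,0,0],0.2],[[0,0,-0.05],[0,0,0],0.2],[[0,0,0],[0,0,0],0.2]])

```text
clock: 34.95
tcp_pos: [0.6867, -0.0203, 0.0769]
eef_rot: [-3.141, -0.0, 1.5]
force: [0.5, -0.4, -3.4]
opening: 0.533
finger_force: 30.0
```

Emit:
arm_command(steps=[[[0,0,-0.07],[0,0,0],0.2],[[0,0,-0.07],[0,0,0],0.2],[[0,0,0],[0,0,0],0.2]])

```text
clock: 35.33
tcp_pos: [0.6868, -0.0203, 0.0742]
eef_rot: [3.141, 0.0, 1.5]
force: [-1.0, 0.0, -1.7]
opening: 0.535
finger_force: 30.0
```

Emit:
arm_command(steps=[[[0,0,-0.04],[0,0,0],0.2],[[0,0,0],[0,0,0],0.56],[[0,0,0],[0,0,0],0.62],[[0,0,0],[0,0,0],0.7],[[0,0,0],[0,0,0],0.7],[[0,0,0.5],[0,0,0],0.7],[[0,0,1],[0,0,0],0.7],[[0,0,1],[0,0,0],0.7],[[0,0,1],[0,0,0],0.7],[[0,0,1],[0,0,0],0.7],[[0,0,1],[0,0,0],0.7],[[0,0,0],[0,0,0],0.7]])

```text
clock: 36.83
tcp_pos: [0.6879, -0.0203, 0.1857]
eef_rot: [3.138, -0.0, 1.5]
force: [-0.6, 0.1, 0.4]
opening: 0.696
finger_force: 0.0
```

Emit:
arm_command(steps=[[[-0.36,-0.95,0],[0,0,0],0.6],[[-0.36,-0.95,0],[0,0,0],0.6],[[-0.36,-0.95,0],[0,0,0],0.6],[[-0.36,-0.95,0],[0,0,0],0.6],[[-0.36,-0.95,0],[0,0,0],0.6],[[-0.36,-0.95,0],[0,0,0],0.6],[[-0.36,-0.95,0],[0,0,0],0.6],[[-0.36,-0.95,0],[0,0,0],0.6],[[-0.36,-0.95,0],[0,0,0],0.6],[[-0.36,-0.95,0],[0,0,0],0.6],[[-0.36,-0.95,0],[0,0,0],0.6],[[-0.36,-0.95,0],[0,0,0],0.6]])

```text
clock: 38.33
tcp_pos: [0.5999, -0.2496, 0.1834]
eef_rot: [3.142, 0.0, 1.5]
force: [0.2, -0.1, 0.1]
opening: 0.6
finger_force: 0.0
```

```bash
python3 p.py .083 .097
```

```text
top 708 z 0.08884027174770348 circ ((0.6870167255401611, -0.02041449584066868), 0.025484295561909676) tilt [0.01104098 0.00271705]
scene 904 z 0.0907398349510608 circ ((0.6857689023017883, -0.018773799762129784), 0.025421977043151855) tilt [-0.00775598  0.03361928]
[ 0.59959414 -0.25037199  0.18338118]
```

The medium ring is seated level. Now the small ring.

Emit:
arm_command(steps=[[[-0.03,0.1,-1],[0,0,0],0.6],[[0,0,-1],[0,0,0],0.6],[[0,0,-1],[0,0,0],0.6],[[0,0,-1],[0,0,0],0.6],[[0,0,-1],[0,0,0],0.6],[[0,0,-1],[0,0,0],0.6],[[0,0,-1],[0,0,0],0.6],[[0,0,-0.6],[0,0,0],0.6],[[0,0,0],[0,0,0],0.6],[[0,0,0],[0,0,0],0.6]])

```text
clock: 39.67
tcp_pos: [0.6003, -0.2465, 0.0319]
eef_rot: [3.141, 0.0, 1.5]
force: [-0.1, 0.6, 0.0]
opening: 0.601
finger_force: 0.0
```

Emit:
arm_command(steps=[[[-0.06,-0.09,-0.5],[0,0,0],0.6],[[0,0,-0.4],[0,0,0],0.6],[[0,0,-0.3],[0,0,0],0.6],[[0,0,-0.18],[0,0,0],0.6],[[0,0,0],[0,0,0],0.5],[[0,0,0],[0,0,0],0.4],[[0,0,0],[0,0,0],0.3],[[0,0,0],[0,0,0],0.2],[[0,0,0],[0,0,0],0.1],[[0,0,0],[0,0,0],0.1],[[0,0,0],[0,0,0],0.1]])

```text
clock: 41.05
tcp_pos: [0.5988, -0.2482, 0.004]
eef_rot: [3.141, 0.0, 1.5]
force: [0.1, -0.2, 2.0]
opening: 0.364
finger_force: 30.0
```

Emit:
arm_command(steps=[[[0,0,0.3],[0,0,0],0.1],[[0,0,0.6],[0,0,0],0.1],[[0,0,1],[0,0,0],0.1],[[0,0,1],[0,0,0],0.1],[[0,0,1],[0,0,0],0.1],[[0,0,1],[0,0,0],0.1],[[0,0,1],[0,0,0],0.1],[[0,0,1],[0,0,0],0.1],[[0,0,1],[0,0,0],0.1],[[0,0,0.9],[0,0,0],0.1],[[0,0,0.3],[0,0,0],0.1],[[0,0,0],[0,0,0],0.1]])

```text
clock: 42.55
tcp_pos: [0.5986, -0.2481, 0.186]
eef_rot: [3.141, 0.0, 1.5]
force: [-0.1, 0.1, -1.3]
opening: 0.364
finger_force: 30.0
```

Emit:
arm_command(steps=[[[0.2,0.5,0],[0,0,0],0.1],[[0.38,0.98,0],[0,0,0],0.1],[[0.38,0.98,0],[0,0,0],0.1],[[0.38,0.98,0],[0,0,0],0.1],[[0.38,0.98,0],[0,0,0],0.1],[[0.38,0.98,0],[0,0,0],0.1],[[0.38,0.98,0],[0,0,0],0.1],[[0.38,0.98,0],[0,0,0],0.1],[[0.38,0.98,0],[0,0,0],0.1],[[0.38,0.98,0],[0,0,0],0.1],[[0.38,0.98,0],[0,0,0],0.1],[[0.38,0.98,0],[0,0,0],0.1]])

```text
clock: 44.05
tcp_pos: [0.6867, -0.0212, 0.1858]
eef_rot: [3.142, 0.0, 1.5]
force: [-0.7, -0.8, -0.8]
opening: 0.363
finger_force: 30.0
```

```bash
python3 - <<'E'
from m import *
c=grab('scene')
cv2.imwrite('pics/s4.png',cv2.resize(c['image'][200:380,320:520,::-1],None,fx=3,fy=3))
print(bot.get_state()['tcp_pos'])
E
```

```text
[ 0.68751376 -0.01884552  0.18580096]
```

View pics/s4.png

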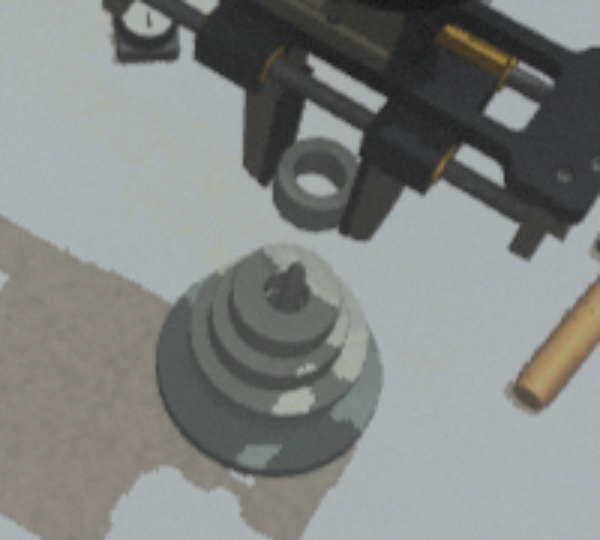

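The small ring is level at crop (317,180), and the stack below it is at (285,310) with the spindle tip at (293,270). I'll lower it in two stages.

Emit:
arm_command(steps=[[[0,-0.07,0],[0,0,0],0.1],[[0,0,-0.5],[0,0,0],0.1],[[0,0,-0.5],[0,0,0],0.1],[[0,0,-0.5],[0,0,0],0.1],[[0,0,-0.4],[0,0,0],0.1],[[0,0,0],[0,0,0],0.1],[[0,0,0],[0,0,0],0.1]])

```text
clock: 44.98
tcp_pos: [0.6864, -0.0239, 0.148]
eef_rot: [3.141, -0.0, 1.5]
force: [-0.4, -0.3, -1.0]
opening: 0.364
finger_force: 30.0
```

Emit:
arm_command(steps=[[[0.02,0.16,0],[0,0,0],0.1],[[0,0,0],[0,0,0],0.1],[[0,0,0],[0,0,0],0.1]])

```text
clock: 45.35
tcp_pos: [0.6867, -0.0206, 0.148]
eef_rot: [3.141, 0.0, 1.5]
force: [0.4, -0.0, -0.6]
opening: 0.362
finger_force: 30.0
```

Emit:
arm_command(steps=[[[0,0,-0.4],[0,0,0],0.1],[[0,0,-0.4],[0,0,0],0.1],[[0,0,-0.4],[0,0,0],0.1],[[0,0,-0.4],[0,0,0],0.1],[[0,0,-0.4],[0,0,0],0.1],[[0,0,-0.3],[0,0,0],0.1],[[0,0,-0.1],[0,0,0],0.1],[[0,0,0],[0,0,0],0.1]])

```text
clock: 46.35
tcp_pos: [0.6866, -0.0207, 0.0997]
eef_rot: [-3.142, -0.0, 1.5]
force: [0.0, 0.0, -1.3]
opening: 0.362
finger_force: 30.0
```

Emit:
arm_command(steps=[[[0,0,-0.1],[0,0,0],0.1],[[0,0,-0.05],[0,0,0],0.1],[[0,0,0],[0,0,0],0.1]])

```text
clock: 46.72
tcp_pos: [0.6865, -0.0207, 0.0968]
eef_rot: [-3.142, 0.0, 1.5]
force: [-0.4, 0.6, -1.1]
opening: 0.367
finger_force: 30.0
```

Emit:
arm_command(steps=[[[0,0,-0.07],[0,0,0],0.1],[[0,0,-0.06],[0,0,0],0.1],[[0,0,-0.03],[0,0,0],0.1],[[0,0,0],[0,0,0],0.1]])

```text
clock: 47.22
tcp_pos: [0.6866, -0.0207, 0.094]
eef_rot: [3.141, -0.0, 1.5]
force: [-2.0, 0.1, 3.7]
opening: 0.361
finger_force: 30.0
```

Contact. I'll release, rise and check.

Emit:
arm_command(steps=[[[0,0,0],[0,0,0],0.4],[[0,0,0],[0,0,0],0.46],[[0,0,0],[0,0,0],0.55],[[0,0,0],[0,0,0],0.55],[[0,0,0.5],[0,0,0],0.55],[[0,0,1],[0,0,0],0.55],[[0,0,1],[0,0,0],0.55],[[0,0,1],[0,0,0],0.55],[[0,0,1],[0,0,0],0.55],[[0,0,1],[0,0,0],0.55]])

```text
clock: 48.48
tcp_pos: [0.6866, -0.0207, 0.2052]
eef_rot: [3.141, -0.0, 1.5]
force: [-0.1, -0.4, -0.1]
opening: 0.552
finger_force: 0.0
```

Emit:
arm_command(steps=[[[-0.6,-0.8,0],[0,0,0],0.55],[[-0.6,-0.8,0],[0,0,0],0.55],[[-0.6,-0.8,0],[0,0,0],0.55],[[-0.6,-0.8,0],[0,0,0],0.55],[[-0.6,-0.8,0],[0,0,0],0.55],[[-0.6,-0.8,0],[0,0,0],0.55],[[-0.6,-0.8,0],[0,0,0],0.55],[[-0.6,-0.8,0],[0,0,0],0.55],[[-0.6,-0.8,0],[0,0,0],0.55],[[-0.6,-0.8,0],[0,0,0],0.55],[[0,0,0],[0,0,0],0.55],[[0,0,0],[0,0,0],0.55]])

```text
clock: 49.98
tcp_pos: [0.5668, -0.1806, 0.2037]
eef_rot: [3.141, -0.0, 1.499]
force: [0.4, 0.6, 0.8]
opening: 0.552
finger_force: 0.0
```

```bash
python3 p.py .103 .114; python3 - <<'E'
from m import *
c=grab('scene'); save(c,'s5.png')
E
```

```text
top 294 z 0.10892937651824292 circ ((0.6863800287246704, -0.02146737650036812), 0.017251411452889442) tilt [ 0.00132974 -0.01309226]
scene 407 z 0.11030636460758969 circ ((0.6851860284805298, -0.02033446915447712), 0.01709904335439205) tilt [0.00255507 0.04594471]
[ 0.56696139 -0.18024757  0.20358262]
```

View pics/s5.png

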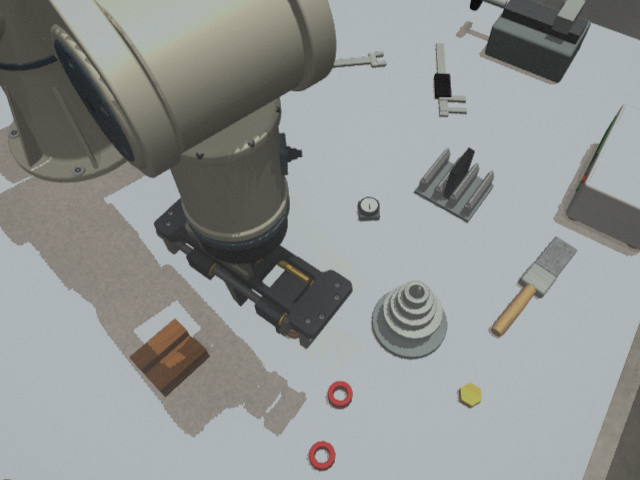

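The coupon stands in the middle slot at (458,172) and the three rings are stacked in order at (415,310). The indicator is unmoved at (369,208), and the arm is clear.

```bash
python3 -c "
from workcell import finish_job;print(finish_job())"
```

```text
the job is handed in; nothing more can be done
None
```

The job is handed in: the coupon is upright in the holder's middle slot and the three weights are stacked flat on the spindle, largest at the bottom, at about 50 s of the 128 s allowed; no verdict came back, and I did not re-measure the jar at the end because the gripper was blocking the view.

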